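# Make up the tacking kit and call it ready

### The job

Make up the kit for the next weldment: draw every steel plate up out of the yellow rack and stand each one fully down in its own slot of the red kit carrier, and set every part in the blue bin that is of the same kind as the sample on the drawing (square blocks or round bosses) down in the carrier's pan, leaving the other kind in the bin (put back any that gets knocked out). Only when the kit is complete, throw the green kit-ready lever fully over. Leave the two samples, the pliers, square and tape measure where they are, and never let a plate topple.

Things in the scene. Friction and masses are not known exactly. Their poses are not given: they have to be found in the camera images.
- block1: Dark steel square weld block, 28 x 28 mm and 32 mm tall, with a black bore mark on top; about 170 g. Origin: centre of its underside, z up as it stands. Starts standing somewhere in the blue bin, mixed with the round bosses, in any compartment. 3 or 4 of the 4 blocks are present; an absent one reads None at the start.
- block2: Dark steel square weld block, 28 x 28 mm and 32 mm tall, with a black bore mark on top; about 170 g. Origin: centre of its underside, z up as it stands. Starts standing somewhere in the blue bin, mixed with the round bosses, in any compartment. 3 or 4 of the 4 blocks are present; an absent one reads None at the start.
- block3: Dark steel square weld block, 28 x 28 mm and 32 mm tall, with a black bore mark on top; about 170 g. Origin: centre of its underside, z up as it stands. Starts standing somewhere in the blue bin, mixed with the round bosses, in any compartment. 3 or 4 of the 4 blocks are present; an absent one reads None at the start.
- block4: Dark steel square weld block, 28 x 28 mm and 32 mm tall, with a black bore mark on top; about 170 g. Origin: centre of its underside, z up as it stands. Starts standing somewhere in the blue bin, mixed with the round bosses, in any compartment. 3 or 4 of the 4 blocks are present; an absent one reads None at the start.
- boss1: Brass round weld boss, 30 mm diameter and 32 mm tall, with a black bore mark on top; about 160 g. Origin: centre of its underside, z up as it stands. Starts standing somewhere in the blue bin, mixed with the square blocks, in any compartment. 3 or 4 of the 4 bosses are present; an absent one reads None at the start.
- boss2: Brass round weld boss, 30 mm diameter and 32 mm tall, with a black bore mark on top; about 160 g. Origin: centre of its underside, z up as it stands. Starts standing somewhere in the blue bin, mixed with the square blocks, in any compartment. 3 or 4 of the 4 bosses are present; an absent one reads None at the start.
- boss3: Brass round weld boss, 30 mm diameter and 32 mm tall, with a black bore mark on top; about 160 g. Origin: centre of its underside, z up as it stands. Starts standing somewhere in the blue bin, mixed with the square blocks, in any compartment. 3 or 4 of the 4 bosses are present; an absent one reads None at the start.
- boss4: Brass round weld boss, 30 mm diameter and 32 mm tall, with a black bore mark on top; about 160 g. Origin: centre of its underside, z up as it stands. Starts standing somewhere in the blue bin, mixed with the square blocks, in any compartment. 3 or 4 of the 4 bosses are present; an absent one reads None at the start.
- plate1: Bare steel side plate standing upright in a slot of the yellow rack: 80 mm wide (its x), 8 mm thick (its y), 100 mm tall (its z), 0.36 to 0.59 kg. Origin: centre of its lower edge. 2 or all of the 3 plates are present, each in its own slot of the rack; an absent one reads None at the start.
- plate2: Bare steel side plate standing upright in a slot of the yellow rack: 80 mm wide (its x), 8 mm thick (its y), 100 mm tall (its z), 0.36 to 0.59 kg. Origin: centre of its lower edge. 2 or all of the 3 plates are present, each in its own slot of the rack; an absent one reads None at the start.
- plate3: Bare steel side plate standing upright in a slot of the yellow rack: 80 mm wide (its x), 8 mm thick (its y), 100 mm tall (its z), 0.36 to 0.59 kg. Origin: centre of its lower edge. 2 or all of the 3 plates are present, each in its own slot of the rack; an absent one reads None at the start.
- bin: Blue shallow parts bin, fixed; 128 (x) x 252 (y) mm; origin: centre of its underside. Floor 8 mm above the bench; inside x -60 to 60, y -122 to 122 mm; outer walls and a 4 mm divider along x at y = 0 reach 18 mm above the bench: two compartments, up to 4 parts in each about 62 mm apart. White label cards on its front (-x). Bin and kit carrier may change sides (left or right of the robot).
- rack: Yellow slotted plate rack, fixed; foot 110 (x) x 160 (y) x 6 mm; origin: centre of its underside. Three open-ended slots along its x at y = -55, 0, 55 mm: 12 mm wide between 4 mm flanges 70 mm long; slot floor 6 mm, flange tops 46 mm above the bench. Plates stand with their x along the slot, 60 mm clear of the flanges, top edge 106 mm above the bench.
- kit: Red kit carrier, fixed; origin on its underside. Parts pan at -y: inside x -66 to 66, y -134 to -4 mm, floor 6 mm and rim 18 mm above the bench, walls 4 mm. At +y a flat foot (6 mm, y to 162 mm) with three empty open-ended plate slots along x at y = 40, 90, 140 mm: 15 mm wide between 4 mm aluminium flanges (x -35 to 35), slot floor 6 mm, flange tops 46 mm above the bench.
- drawing: White drawing sheet on a plywood board, 120 (x) x 170 (y) x 4 mm, fixed to the bench beyond the rack; origin: centre of its underside. One sample part, a block or a boss, stands on it.
- mat: Green rubber mat, 100 x 100 x 4 mm, fixed to the bench; origin: centre of its underside. The sample that does not belong to this job stands on it.
- sample_block: Sample weld block, same as the blocks in the bin, standing on either the drawing or the green mat. Origin: centre of its underside.
- sample_boss: Sample weld boss, same as the bosses in the bin, standing on either the drawing or the green mat. Origin: centre of its underside.
- ready (a joint): Kit-ready lever, a toggle lever with a green ball on a grey block. 0 to 1.0 rad; near 0 (start, 0 to 0.15) it leans towards the block's -x, at 1.0 it leans as far towards +x (fully thrown). It turns about the block's y axis, 22 mm above the bench, needs about 1 N at the ball and stays where it is left.
- ready_tip (a point): Centre of the lever's green ball (26 mm diameter), 80 mm from the lever's axis; about 92 mm above the bench at either end of the swing and 102 mm upright. The rod below it is 10 mm thick.
- ready_base: Grey block of the lever, 70 (x) x 50 (y) x 25 mm, fixed to the bench; origin: centre of its underside, straight below the lever's axis; its x axis is the direction in which the lever is thrown.
- pliers: Black-handled pliers lying on the bench, about 155 mm long, 14 mm tall, a bystander. Origin near the middle of their underside.
- square: Engineer's square lying on the bench: blue stock 100 x 18 x 14 mm along its x, aluminium blade 150 mm along its y; a bystander. Origin: centre of the stock's underside.
- tape: Red tape measure standing on the bench, 62 x 34 x 62 mm, a bystander. Origin: centre of its underside.
Mind the look-alikes: they are no part of the job. What is shaped like the boss4 but white is not meant. There is more than one size of the ready_base; the job needs the larger.

How it is judged:
By the outcome, as a careful person would: the job done as asked, in the order asked, and still so for the second after the job is handed in, with the robot touching nothing.
Of block1, block2, block3, block4 only 3 to 4 are there at a start; the rules pass over those that are not, and their reading is None.
Of boss1, boss2, boss3, boss4 only 3 to 4 are there at a start; the rules pass over those that are not, and their reading is None.
Of plate1, plate2, plate3 only 2 to 3 are there at a start; the rules pass over those that are not, and their reading is None.
At some moment in a run one of block1, block2, block3, block4, boss1, boss2, boss3, boss4 may be knocked a few centimetres aside while the robot is not near it.
It also fails if it takes over 210 s, if anything falls off the work surface, if the arm or the gripper's body presses on something with over 40 N, if the wrist force passes 120 N, or if a joint passes its speed limit or range.

### The arm

A 7-joint arm with a two-finger parallel gripper is mounted at the origin on the work surface. World frame = base frame: x ahead of the robot, y to its left, z up, the work surface at z = 0. Lengths are in m, angles in rad, forces in N, time in s.
With the tool pointing down it reaches from about 0.4 to 0.85 m from the base axis. Payload 4.5 kg.
Tool frame: the origin (TCP) lies midway between the tips of the shut fingers; the grasp point (between the pads) lies 19 mm behind it; z points along the fingers, y is the line along which they close (so a half turn about z gives the same grasp; the last joint's range is limited). The gripper opens to 88 mm and grips with 3 to 60 N. Pads are 18 mm wide; open, the fingers measure 123 mm over their backs; the gripper's body (75 mm by 187 mm) begins 45 mm behind the grasp point.
Start: joints at [1.193, 0.689, -0.195, 1.565, 0.157, 0.902, -0.215], TCP at [0.25, -0.573, 0.239] pointing down, gripper open.
Joint ranges: [-3.01, 3.01], [-0.46, 2.08], [-1.47, 1.51], [0.13, 2.56], [-1, 4.14], [0.04, 2.09], [-2.66, 2.66]. Speed limits (rad/s): [2.57, 2.57, 3.14, 3.14, 3.14, 3.14, 3.14].

### API

Orientations are given as a unit quaternion [x, y, z, w].
In Python, from plant import sensors, eyes, finish_job gives the robot as it stands.
- The arm moves only by the tool send_rows, never from a script. Its argument "rows" is text: rows parted by semicolons, each of 4 numbers parted by spaces: the shift along the tool's x, y, z normalised to -1 to 1, where 1 is 30 cm, then the turn about the tool's z normalised to -1 to 1, where 1 is 2 pi rad. A call has 1 to 10 rows; each row is the pose to reach, as a shift and turn from the pose commanded when the call began, along the tool's axes at that moment, turning the shorter way round; what a row does not reach only later rows make up. A row lasts 1/12 s, in which the tool goes at most 41.7 mm and 7.16 degrees, less where a joint would pass 70% of its speed; a pose out of reach is approached as far as the arm can. A call with a number of a shift or a turn outside -1 to 1 is refused whole. A call with a gripper value outside its range is refused whole. "jaw" is the closure, from -1 (fully open) to 1 (shut), set as the call begins (left out, the last holds). The fingers move at their own pace and stop on an object; "force" is the grip in N (left out, the last holds). Time passes only in rows, so rows that repeat a pose let the fingers close. It gives the time, the measured TCP pose, the force, the opening and the grip force at its end, in the units of the state.
- sensors.get_state(): the state, without advancing time (a new reading comes with each control period).
- eyes.snapshot(name): name is "side" or "top"; returns (picture, depth): 400x640x3 uint8, red, green, blue; 400x640 float32, m along the optical axis (not along the pixel's ray), 0 where there is no reading.
- eyes.calibration(name): a dict with "fov_y" (degrees; the focal length in pixels is half the picture's height over the tangent of half this angle, whatever the lens; pixels are square), "cx", "cy" (the principal point, pixels), "dist_coeffs" ([k1, k2, p1, p2, k3] as OpenCV has them; the pictures are not rectified), "world_from_camera" (4x4, takes a point from camera to world coordinates). Camera axes: x right, y down, z forward; pixel columns grow to the right and rows downward; lengths in m; the calibration is good to about 2 mm. A picture is of the moment at which its call begins. calibration takes no time and is no camera call.
- finish_job(): hands the job in; it is judged then, once.
The state is a dict: "clock": time; "q": joint angles; "qd": joint speeds; "joint_torque": joint torques, N m; "tool_pos": TCP position; "eef_rot": TCP orientation; "contact_force": force on the tool from outside, world axes, zero at the start; "moment": the same for the moment, N m; "opening": opening from 0.0 (shut) to 1.0 (fully open); "finger_force": force on a finger pad.
Only numpy, scipy, OpenCV 4.12 (cv2) and the standard library are available. Lean on these libraries where they do the work, as an engineer would, in place of code of your own. Each camera call takes 0.05 s, during which the arm holds its last target. There are 200 camera calls.

## Working session

There is one attempt and no reset: what is moved stays moved. The work goes in short steps, Python scripts to look and compute and a tool call to move; the robot and the scene stay as the last step left them, time stands still between calls to the robot, and variables do not carry over. Pictures are saved under pics/ and viewed, at most 14 in all, crops included, and the job is handed in when it is done.

Besides the shell and the picture viewer there is one more tool, called after "Emit:" as name(argument=value, ...) on one line, values as JSON. send_rows: Moves the arm, as the interface text tells. Scaled input: -1 to 1 covers 30 cm each way for a shift and 2 pi rad each way for a turn. Its arguments: {"type":"object","properties":{"rows":{"type":"string"},"jaw":{"type":"number"},"force":{"type":"number"}},"required":["rows"]}

```bash
mkdir -p pics; ls
cat > h.py <<'E'
import numpy as np, cv2
from plant import sensors, eyes, finish_job
def snap(n,f=None):
    p,d=eyes.snapshot(n)
    if f: cv2.imwrite('pics/'+f,p[:,:,::-1])
    return p,d
def cal(n):
    c=eyes.calibration(n); f=200/np.tan(np.radians(c['fov_y'])/2)
    return np.array([[f,0,c['cx']],[0,f,c['cy']],[0,0,1]]),np.array(c['dist_coeffs']),np.array(c['world_from_camera'])
def ray(n,uv):
    K,D,T=cal(n); p=cv2.undistortPoints(np.array(uv,float).reshape(-1,1,2),K,D).reshape(-1,2)
    return T[:3,3],np.c_[p,np.ones(len(p))]@T[:3,:3].T
def on(n,uv,z):
    o,r=ray(n,uv); return o+r*((z-o[2])/r[:,2])[:,None]
def proj(n,P):
    K,D,T=cal(n); W=np.linalg.inv(T)
    return cv2.projectPoints(np.array(P,float).reshape(-1,1,3),cv2.Rodrigues(W[:3,:3])[0],W[:3,3],K,D)[0].reshape(-1,2)
def cloud(n,d):
    v,u=np.mgrid[:400,:640]; o,r=ray(n,np.c_[u.ravel(),v.ravel()])
    return (o+r*d.ravel()[:,None]).reshape(400,640,3)
E
python3 - <<'E'
from h import *
for n in('top','side'):
    p,d=snap(n,n+'0.png'); np.save(n+'0.npy',d)
    print(n,cal(n)[0],cal(n)[1],cal(n)[2].round(3))
print(sensors.get_state())
E
```

```text
pics
top [[372.59628768   0.         322.59484233]
 [  0.         372.59628768 206.2687157 ]
 [  0.           0.           1.        ]] [-0.08027054  0.          0.          0.          0.        ] [[-0.017 -0.981  0.191  0.343]
 [-1.     0.021  0.021 -0.004]
 [-0.025 -0.191 -0.981  1.258]
 [ 0.     0.     0.     1.   ]]
side [[392.48124266   0.         318.67238986]
 [  0.         392.48124266 197.42321357]
 [  0.           0.           1.        ]] [-0.08976781  0.          0.          0.          0.        ] [[-0.764 -0.394  0.511 -0.013]
 [-0.645  0.464 -0.607  0.695]
 [ 0.002 -0.793 -0.609  0.788]
 [ 0.     0.     0.     1.   ]]
{'clock': 0.1, 'q': array([ 1.19282677,  0.68987836, -0.1945572 ,  1.5662119 ,  0.1573164 ,
        0.90250317, -0.21509525]), 'qd': array([-0.00023004, -0.00345755,  0.00052266, -0.00235376, -0.000758  ,
       -0.00149179,  0.00023085]), 'joint_torque': array([-3.39422244e-03, -5.28502142e+01, -1.27110310e+00, -1.53838420e+01,
       -5.24829479e-02,  1.99573900e-03,  3.80579297e-05]), 'tool_pos': array([ 0.24989871, -0.57226286,  0.23801225]), 'eef_rot': array([ 9.78868272e-01,  2.04490248e-01, -2.16768723e-04, -7.73172685e-04]), 'contact_force': array([ 0.15698362,  0.09052335, -0.21294999]), 'moment': array([ 0.00955998, -0.03807101,  0.00196958]), 'finger_force': 0.0, 'opening': 0.9993745892494541}
```

View pics/top0.png

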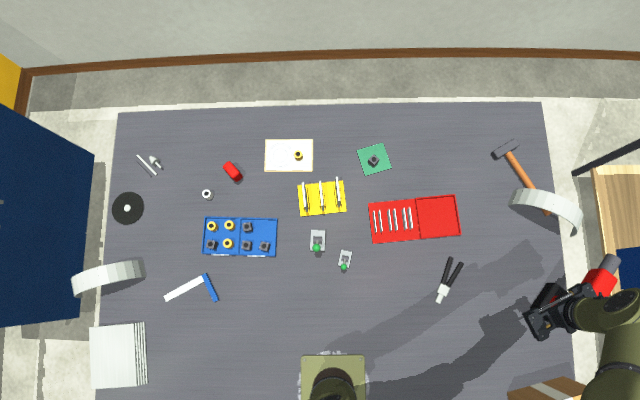

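View pics/side0.png

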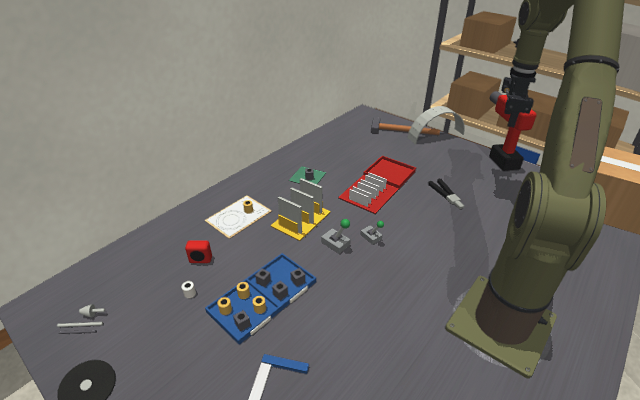

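The sample on the drawing is a brass boss, at (298,155) in the top view, so bosses go in the pan. I see 3 bosses at (211,226), (229,225) and (228,243), four blocks, and three plates in the rack around (322,196). The larger lever base is the left one, at (317,237).

```bash
cat > look.py <<'E'
from h import *
p=cv2.imread('pics/top0.png'); s=cv2.imread('pics/side0.png')
a=cv2.resize(p[130:280,195:470],None,fx=2.9,fy=2.9,interpolation=cv2.INTER_CUBIC)
cv2.imwrite('pics/c1.png',a)
b=cv2.resize(s[150:345,200:430],None,fx=3,fy=3,interpolation=cv2.INTER_CUBIC); cv2.imwrite('pics/c2.png',b[:585,:690])
h=cv2.cvtColor(p,cv2.COLOR_BGR2HSV)
def rects(n,lo,hi,z,amin=30,h=h):
    m=cv2.inRange(h,lo,hi)
    cs,_=cv2.findContours(m,cv2.RETR_EXTERNAL,cv2.CHAIN_APPROX_NONE)
    for c in cs:
        if cv2.contourArea(c)<amin: continue
        (u,v)=c.reshape(-1,2).mean(0)
        if not(195<u<470 and 130<v<285): continue
        w=on('top',c.reshape(-1,2),z)[:,:2]
        r=cv2.minAreaRect((w*1000).astype(np.float32))
        print(n,(round(u),round(v)),'area',cv2.contourArea(c),'c',np.round(r[0],1),'sz',np.round(r[1],1),'ang',round(r[2],2))
rects('red',(0,150,80),(8,255,255),.010)
rects('blue',(100,120,60),(120,255,255),.018)
rects('yel',(22,120,100),(32,255,255),.006)
rects('brass',(12,80,60),(22,255,255),.04,8)
rects('green',(50,120,60),(75,255,255),.09,8)
d=np.load('top0.npy');C=cloud('top',d); np.save('C.npy',C)
for t in [(211,226),(229,225),(228,243),(211,244),(248,226),(322,196),(317,235),(317,247),(345,258),(400,218),(440,215)]:
    print(t,C[t[1],t[0]].round(3))
E
python3 look.py
```

```text
red (414, 219) area 3481.5 c [ 538.1 -286.1] sz [140.8 302.5] ang 4.38
red (232, 171) area 184.0 c [719.6 340.1] sz [79.6 34.7] ang 44.37
blue (239, 236) area 2665.5 c [489.5 307.1] sz [254.1 128.4] ang 87.06
yel (228, 243) area 42.0 c [464.8 349.1] sz [24.8 23.8] ang 89.16
yel (212, 226) area 48.0 c [526.8 404.2] sz [30.7 26.4] ang 45.99
yel (230, 225) area 42.5 c [529.1 343. ] sz [27.8 24. ] ang 45.37
yel (321, 198) area 1060.0 c [616.6  27.1] sz [110.9 160.5] ang 5.21
yel (298, 155) area 33.0 c [774.9 107. ] sz [21.3 26.4] ang 89.73
green (343, 267) area 18.0 c [378.1 -38.8] sz [15.1 15.3] ang 25.27
green (316, 247) area 33.0 c [439.3  44.4] sz [20.  19.9] ang 44.04
(211, 226) [0.521 0.397 0.042]
(229, 225) [0.524 0.337 0.037]
(228, 243) [0.464 0.339 0.034]
(211, 244) [0.461 0.396 0.036]
(248, 226) [0.519 0.272 0.041]
(322, 196) [0.601 0.023 0.104]
(317, 235) [0.486 0.043 0.022]
(317, 247) [0.439 0.04  0.11 ]
(345, 258) [ 0.408 -0.048  0.024]
(400, 218) [ 0.54  -0.239  0.006]
(440, 215) [ 0.548 -0.377  0.004]
```

View pics/c1.png

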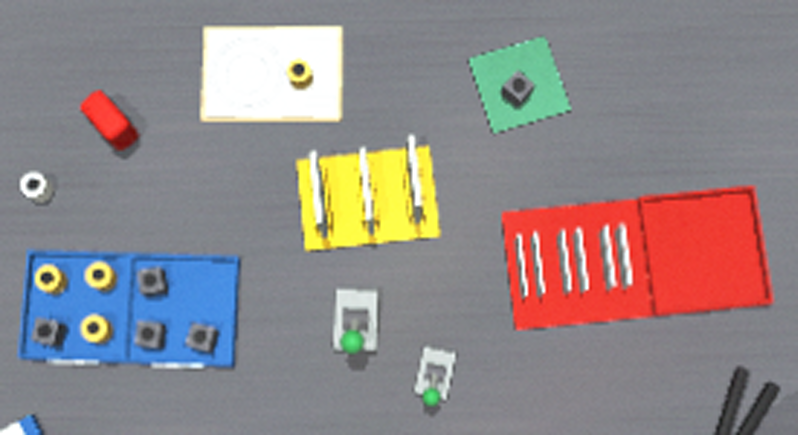

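View pics/c2.png

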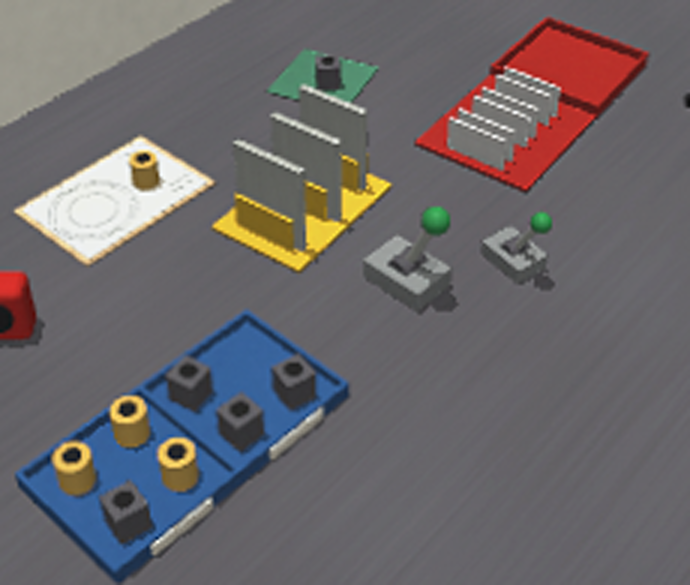

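```bash
cat > m2.py <<'E'
from h import *
C=np.load('C.npy').reshape(-1,3)*1000
D=cloud('side',np.load('side0.npy')).reshape(-1,3)*1000
def R(a): a=np.radians(a); return np.array([[np.cos(a),-np.sin(a)],[np.sin(a),np.cos(a)]])
rack=np.array([616.6,27.1]);ra=5.21
ka=4.38;kit=np.array([538.1,-286.1])-R(ka)@[0,12]
ba=-2.94;bin_=np.array([489.5,307.1])
print('kit',kit)
for nm,A in(('top',C),('side',D)):
    for s in(-55,0,55):
        L=np.c_[(A[:,:2]-rack)@R(ra),A[:,2]]
        q=L[(abs(L[:,1]-s)<20)&(abs(L[:,0])<60)&(L[:,2]>98)&(L[:,2]<115)]
        if len(q)>5:
            f=np.polyfit(q[:,0],q[:,1],1); print(nm,'plate',s,len(q),'mean',q.mean(0).round(1),'x',q[:,0].min().round(1),q[:,0].max().round(1),'slope deg',np.degrees(f[0]).round(1))
    for s in(40,90,140):
        L=np.c_[(A[:,:2]-kit)@R(ka),A[:,2]]
        q=L[(abs(L[:,1]-s)<20)&(abs(L[:,0])<60)&(L[:,2]>38)&(L[:,2]<55)]
        if len(q)>5: print(nm,'slot',s,len(q),q.mean(0).round(1),'x',q[:,0].min().round(1),q[:,0].max().round(1),'y',q[:,1].min().round(1),q[:,1].max().round(1))
    L=np.c_[(A[:,:2]-bin_)@R(ba),A[:,2]]
    for x in(-31,31):
        for y in(-92,-30,30,92):
            q=L[(abs(L[:,1]-y)<24)&(abs(L[:,0]-x)<24)&(L[:,2]>34)&(L[:,2]<46)]
            if len(q)>5:
                c=(q.min(0)+q.max(0))/2; print(nm,'part',x,y,len(q),c.round(1),'world',(R(ba)@c[:2]+bin_).round(1))
# bores: dark blob in brass, both views
p=cv2.imread('pics/top0.png');g=p.max(2)
for t in [(211,226),(229,225),(228,243)]:
    w=g[t[1]-4:t[1]+5,t[0]-4:t[0]+5].astype(float); k=np.clip(110-w,0,None)
    v,u=np.mgrid[-4:5,-4:5]; uv=[t[0]+(k*u).sum()/k.sum(),t[1]+(k*v).sum()/k.sum()]
    print('bore',t,np.round(uv,1),(on('top',uv,.04)[0]*1000).round(1))
# lever base grey: z 20..28 
for nm,A in(('top',C),('side',D)):
    q=A[(abs(A[:,0]-480)<60)&(abs(A[:,1]-43)<45)&(A[:,2]>19)&(A[:,2]<32)]
    if len(q)>5: print(nm,'base',np.round(cv2.minAreaRect(q[:,:2].astype(np.float32))[0],1),cv2.minAreaRect(q[:,:2].astype(np.float32))[1:])
    q=A[(abs(A[:,0]-450)<60)&(abs(A[:,1]-43)<45)&(A[:,2]>82)&(A[:,2]<120)]
    print(nm,'ball',len(q),q.mean(0).round(1))
print('ball at .092',on('top',[316.5,247],.092)*1000)
E
python3 m2.py
```

```text
kit [ 539.01645184 -298.06495366]
top plate -55 62 mean [  1.5 -54.7 103.4] x -38.1 41.7 slope deg 0.0
top plate 0 62 mean [ -6.7   0.3 104. ] x -45.6 34.0 slope deg -0.0
top plate 55 62 mean [ -3.4  55.2 103.6] x -41.7 37.6 slope deg 0.1
top slot 40 64 [-0.7 40.2 43.4] x -36.3 33.0 y 27.8 51.8
top slot 90 63 [-2.2 90.7 44.4] x -36.0 33.2 y 78.5 102.5
top slot 140 63 [ -2.1 141.1  43.2] x -36.1 33.8 y 128.9 152.5
top part -31 -92 70 [-33.2 -89.5  38.9] world [451.7 219.4]
top part -31 -30 71 [-32.2 -28.2  38.8] world [455.9 280.6]
top part -31 30 62 [-27.9  32.8  38.5] world [463.3 341.2]
top part -31 92 65 [-31.4  91.   39.7] world [462.8 399.6]
top part 31 -30 70 [ 29.2 -26.5  38.4] world [517.3 279.1]
top part 31 30 60 [32.8 31.4 38.2] world [523.8 336.8]
top part 31 92 60 [27.3 92.5 38.6] world [521.5 398.1]
side plate -55 78 mean [  4.1 -51.9 103. ] x -34.9 45.8 slope deg 0.7
side plate 0 85 mean [ -5.3   3.6 103.1] x -44.2 35.8 slope deg 1.5
side plate 55 91 mean [ -1.8  58.5 103.4] x -40.1 40.5 slope deg 0.1
side slot 40 86 [ 2.2 43.3 42.3] x -33.5 36.8 y 27.4 57.3
side slot 9
[... 269 characters left out ...]
  38.6] world [464.9 344.7]
side part -31 92 139 [-31.   92.6  38.9] world [463.3 401.2]
side part 31 -30 92 [ 32.5 -24.7  38.6] world [520.7 280.8]
side part 31 30 109 [36.4 35.4 38.9] world [527.6 340.6]
side part 31 92 115 [30.9 95.7 38.3] world [525.3 401.1]
bore (211, 226) [210.5 225.2] [523.8 399.1  40. ]
bore (229, 225) [228.5 224.3] [525.7 338.   40. ]
bore (228, 243) [226.9 242.8] [463.8 341.5  40. ]
top base [470.   43.5] ((46.93303298950195, 67.42195892333984), 89.22762298583984)
top ball 57 [438.2  44.1 102. ]
side base [472.   46.9] ((51.40211486816406, 72.59514617919922), 88.39665985107422)
side ball 75 [437.8  51.  100.3]
ball at .092 [[440.61606908  42.70621773  92.        ]]
```

```bash
cat > plan.py <<'E'
# usage: plan(waypoints[(x,y,z mm,yaw deg)]) -> for each: shift/turn from the previous waypoint, tool axes, scaled, and rows needed
from h import *
from scipy.spatial.transform import Rotation as Ro
def R(a): a=np.radians(a); return np.array([[np.cos(a),-np.sin(a)],[np.sin(a),np.cos(a)]])
rack=np.array([616.6,27.1])+[1.3,1.6];ra=5.21
ka=4.38;kit=np.array([539.0,-298.1])+[1.3,1.6]
def rk(x,y): return rack+R(ra)@[x,y]
def kt(x,y): return kit+R(ka)@[x,y]
def state():
    s=sensors.get_state(); X=Ro.from_quat(s['eef_rot']).as_matrix()
    return s,np.r_[s['tool_pos']*1000,np.degrees(np.arctan2(X[1,0],X[0,0]))]
def plan(W):
    s,c=state(); print('t',s['clock'].__round__(2),'now',c.round(1),'F',s['contact_force'].round(1),'open',round(s['opening']*88,1),'grip',round(s['finger_force'],1))
    for w in W:
        w=np.array(w,float); d=w-c; a=np.radians(c[3]); da=(d[3]+180)%360-180
        tx=np.array([np.cos(a),np.sin(a)]); ty=np.array([np.sin(a),-np.cos(a)])
        v=np.r_[d[:2]@tx,d[:2]@ty,-d[2]]/300
        n=max(np.linalg.norm(d[:3])/41.7,abs(da)/7.16)
        print(w.round(1),'->',v.round(4),round(-da/360,4),'rows',round(n,1)); c=w
E
python3 - <<'E'
from plan import *
a=rk(1.8,-54.7); b=kt(0,40)
plan([(450,-260,200,ra),(*a,150,ra),(*a,67,ra),(*a,135,ra),(*b,135,ka),(*b,68,ka)])
E
```

```text
t 0.1 now [ 249.9 -572.3  238.    23.6] F [ 0.2  0.1 -0.2] open 87.9 grip 0.0
[ 450.  -260.   200.     5.2] -> [ 1.0279 -0.6868  0.1267] 0.0511 rows 8.9
[624.7 -25.6 150.    5.2] -> [ 0.6507 -0.7252  0.1667] -0.0 rows 7.1
[624.7 -25.6  67.    5.2] -> [0.     0.     0.2767] -0.0 rows 2.0
[624.7 -25.6 135.    5.2] -> [ 0.      0.     -0.2267] -0.0 rows 1.6
[ 537.2 -256.6  135.     4.4] -> [-0.3601  0.7404 -0.    ] 0.0023 rows 5.9
[ 537.2 -256.6   68.     4.4] -> [0.     0.     0.2233] -0.0 rows 1.6
```

Emit:
send_rows(rows="0.98 -0.687 0.127 0.051;0.98 -0.687 0.127 0.051;0.98 -0.687 0.127 0.051;0.98 -0.687 0.127 0.051;0.98 -0.687 0.127 0.051;0.98 -0.687 0.127 0.051;0.98 -0.687 0.127 0.051;0.98 -0.687 0.127 0.051;0.98 -0.687 0.127 0.051;0.98 -0.687 0.127 0.051", jaw=0.2, force=30)

```text
clock: 0.93
tool_pos: [0.441, -0.2587, 0.1999]
eef_rot: [0.999, 0.052, 0.001, -0.002]
contact_force: [0.4, 0.6, 0.2]
opening: 0.398
finger_force: 0.0
```

Emit:
send_rows(rows="0.68 -0.725 0.167 0;0.68 -0.725 0.167 0;0.68 -0.725 0.167 0;0.68 -0.725 0.167 0;0.68 -0.725 0.167 0;0.68 -0.725 0.167 0;0.68 -0.725 0.167 0;0.68 -0.725 0.167 0;0.68 -0.725 0.167 0;0.68 -0.725 0.167 0")

```text
clock: 1.77
tool_pos: [0.6199, -0.0315, 0.1499]
eef_rot: [0.999, 0.046, -0.001, 0.0]
contact_force: [-0.3, 0.3, -0.9]
opening: 0.4
finger_force: 0.0
```

Run:
```python
from plan import *
a=rk(1.8,-54.7)
snap('top','top1.png');snap('side','side1.png')
plan([(*a,67,ra)])
p=cv2.imread('pics/top1.png')[140:280,250:480];s=cv2.imread('pics/side1.png')[80:280,200:430]
o=np.zeros((600,800,3),np.uint8);o[:420,:690]=0
o[:300,:492]=cv2.resize(p,(492,300));o[300:600,:345]=cv2.resize(s,(345,300))
cv2.imwrite('pics/v1.png',o)
```

```text
t 1.87 now [619.3 -33.8 150.5   5.1] F [0.8 0.5 0.4] open 35.1 grip 0.0
[624.7 -25.6  67.    5.2] -> [ 0.0202 -0.0257  0.2785] -0.0004 rows 2.0
```

View pics/v1.png

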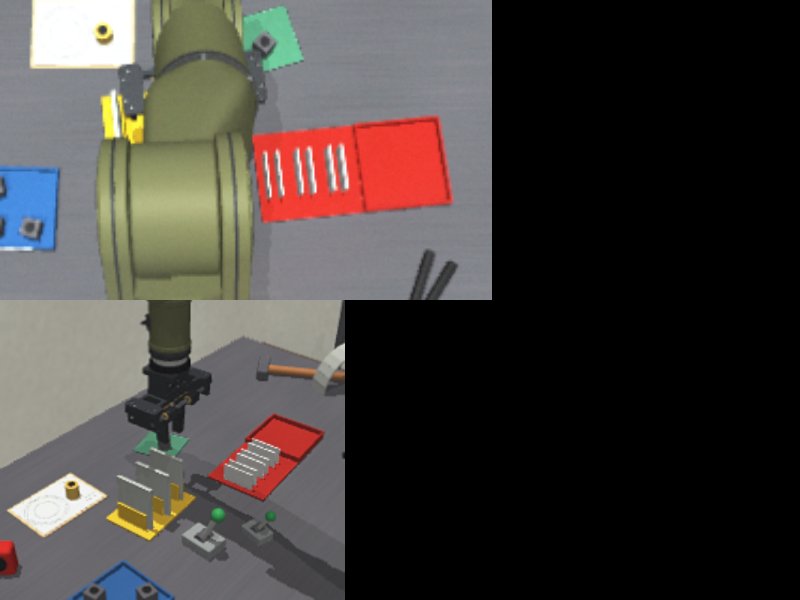

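The gripper (side view, around (170,420)) is above the right-hand plate with its fingers straddling it. I'll descend now and close with low force.

Emit:
send_rows(rows="0.02 -0.026 0 0;0.02 -0.026 0 0;0.02 -0.026 0.1 0;0.02 -0.026 0.2 0;0.02 -0.026 0.278 0;0.02 -0.026 0.278 0;0.02 -0.026 0.278 0;0.02 -0.026 0.278 0")

```text
clock: 2.53
tool_pos: [0.6267, -0.023, 0.0685]
eef_rot: [0.999, 0.045, 0.001, 0.0]
contact_force: [0.5, -1.3, 0.8]
opening: 0.397
finger_force: 0.0
```

Emit:
send_rows(rows="0 0 0 0;0 0 0 0;0 0 0 0;0 0 0 0;0 0 0 0;0 0 0 0", jaw=1, force=30)

```text
clock: 3.03
tool_pos: [0.6266, -0.0256, 0.0682]
eef_rot: [0.999, 0.045, 0.001, 0.002]
contact_force: [0.6, -4.8, 5.0]
opening: 0.092
finger_force: 29.7
```

Run:
```python
from plan import *
b=kt(0,40);a=rk(1.8,-54.7)
plan([(*a,140,ra),(*b,140,ka),(*b,69,ka)])
```

```text
t 3.03 now [626.6 -25.6  68.2   5.1] F [ 0.6 -4.8  5. ] open 8.1 grip 29.7
[624.7 -25.6 140.    5.2] -> [-0.0065 -0.0005 -0.2395] -0.0002 rows 1.7
[ 537.2 -256.6  140.     4.4] -> [-0.3601  0.7404 -0.    ] 0.0023 rows 5.9
[ 537.2 -256.6   69.     4.4] -> [0.     0.     0.2367] -0.0 rows 1.7
```

Emit:
send_rows(rows="0 0 -0.08 0;0 0 -0.16 0;0 0 -0.26 0;0 0 -0.26 0;-0.36 0.74 -0.26 0.0023;-0.36 0.74 -0.26 0.0023;-0.36 0.74 -0.26 0.0023;-0.36 0.74 -0.26 0.0023;-0.36 0.74 -0.26 0.0023;-0.36 0.74 -0.26 0.0023", force=45)

```text
clock: 3.87
tool_pos: [0.5361, -0.2548, 0.1433]
eef_rot: [0.999, 0.038, -0.001, -0.001]
contact_force: [0.6, -1.4, -4.9]
opening: 0.081
finger_force: 44.9
```

Emit:
send_rows(rows="0 0 0 0;0 0 0 0;0 0 0 0;0 0 0 0;0 0 0 0")

```text
clock: 4.28
tool_pos: [0.5391, -0.251, 0.1445]
eef_rot: [0.999, 0.04, -0.0, -0.001]
contact_force: [0.0, 1.3, -4.8]
opening: 0.087
finger_force: 44.9
```

Run:
```python
from plan import *
b=kt(0,40)
p,d=snap('side','side2.png')
p,d2=snap('top','top2.png')
plan([(*b,145,ka),(*b,69,ka)])
s=cv2.imread('pics/side2.png')[80:240,280:480];cv2.imwrite('pics/v2.png',cv2.resize(s,None,fx=3,fy=3))
```

```text
t 4.38 now [ 539.  -251.9  144.9    4.6] F [ 0.4 -0.7 -5.1] open 7.6 grip 44.9
[ 537.2 -256.6  145.     4.4] -> [-0.0071  0.0152 -0.0004] 0.0005 rows 0.1
[ 537.2 -256.6   69.     4.4] -> [0.     0.     0.2533] -0.0 rows 1.8
```

View pics/v2.png

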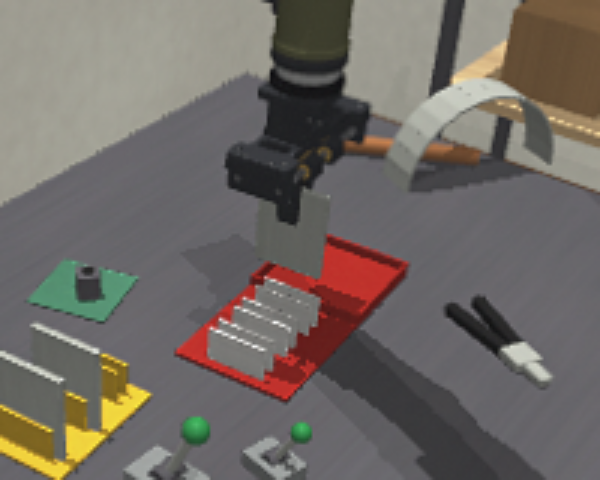

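The plate hangs upright at about (293,230) in the crop, and the slots are below it. I'll centre it, then compare it with the slot in the same camera before lowering.

Emit:
send_rows(rows="-0.007 0.015 0 0;-0.007 0.015 0 0;-0.007 0.015 0 0;-0.007 0.015 0 0;-0.007 0.015 0 0")

```text
clock: 4.8
tool_pos: [0.5367, -0.2582, 0.1452]
eef_rot: [0.999, 0.038, 0.0, 0.0]
contact_force: [0.2, -0.1, -5.7]
opening: 0.086
finger_force: 44.9
```

```bash
cat >> plan.py <<'E'
def check(slot):
    # plate hanging: side-camera +y face in kit frame, next to flange tops of the same camera
    p,d=eyes.snapshot('side'); A=cloud('side',d).reshape(-1,3)*1000
    L=np.c_[(A[:,:2]-kit+[1.3,1.6])@R(ka),A[:,2]]
    z0=state()[1][2]-62
    q=L[(abs(L[:,1]-slot)<14)&(abs(L[:,0])<55)&(L[:,2]>z0+8)&(L[:,2]<z0+45)]
    f=np.c_[q[:,0],q[:,2],np.ones(len(q))]; k=np.linalg.lstsq(f,q[:,1],rcond=None)[0]
    print('plate n',len(q),'face y med',np.median(q[:,1]).round(1),'x',q[:,0].min().round(1),q[:,0].max().round(1),'zmin',L[(abs(L[:,1]-slot)<14)&(abs(L[:,0])<30)&(L[:,2]>50)][:,2].min().round(1),'slopes deg',np.degrees(k[:2]).round(1),'want face y',slot+4+3.5)
E
python3 - <<'E'
from plan import *
b=kt(0,40)
check(40)
plan([(*b,145,ka),(*b,69,ka)])
E
```

```text
plate n 225 face y med 45.6 x -41.9 40.8 zmin 80.6 slopes deg [ 0.5 -0.1] want face y 47.5
t 4.85 now [ 536.7 -258.2  145.2    4.4] F [ 0.8 -0.4 -4.8] open 7.4 grip 44.9
[ 537.2 -256.6  145.     4.4] -> [ 0.0022 -0.0051  0.0005] 0.0001 rows 0.0
[ 537.2 -256.6   69.     4.4] -> [0.     0.     0.2533] -0.0 rows 1.8
```

Emit:
send_rows(rows="0 -0.006 0 0;0 -0.006 0 0;0 -0.006 0.08 0;0 -0.006 0.16 0;0 -0.006 0.23 0;0 -0.006 0.253 0;0 -0.006 0.253 0;0 -0.006 0.253 0")

```text
clock: 5.52
tool_pos: [0.5369, -0.2567, 0.0696]
eef_rot: [0.999, 0.038, 0.0, 0.0]
contact_force: [0.1, 0.7, -5.0]
opening: 0.087
finger_force: 45.0
```

Run:
```python
from plan import *
b=kt(0,40); plan([(*b,69,ka)])
```

```text
t 5.52 now [ 536.9 -256.7   69.6    4.4] F [ 0.1  0.7 -5. ] open 7.7 grip 45.0
[ 537.2 -256.6   69.     4.4] -> [ 0.0013 -0.      0.0019] 0.0001 rows 0.0
```

Emit:
send_rows(rows="0 0 0.005 0;0 0 0.005 0;0 0 0.005 0")

```text
clock: 5.77
tool_pos: [0.5373, -0.2566, 0.0683]
eef_rot: [0.999, 0.039, 0.001, 0.0]
contact_force: [1.1, -1.1, -2.6]
opening: 0.085
finger_force: 45.0
```

Emit:
send_rows(rows="0 0 0 0;0 0 0 0;0 0 0 0;0 0 -0.1 0;0 0 -0.2 0;0 0 -0.27 0;0 0 -0.27 0;0 0 -0.27 0", jaw=0.3)

```text
clock: 6.43
tool_pos: [0.5373, -0.2569, 0.1501]
eef_rot: [0.999, 0.038, 0.001, 0.001]
contact_force: [-0.8, 0.1, -0.2]
opening: 0.347
finger_force: 0.0
```

Run:
```python
from plan import *
a=rk(-5,0.3);b=kt(0,90)
p,d=snap('side');A=cloud('side',d).reshape(-1,3)*1000
L=np.c_[(A[:,:2]-kit+[1.3,1.6])@R(ka),A[:,2]]
q=L[(abs(L[:,1]-44)<14)&(abs(L[:,0])<38)&(L[:,2]>60)&(L[:,2]<125)]
print(len(q),q[:,2].max(),np.percentile(q[:,2],90),np.median(q[:,1]))
plan([(*a,150,ra),(*a,68,ra),(*a,145,ra),(*b,145,ka)])
```

```text
271 107.9720129786369 103.66000205225068 47.61610442365019
t 6.48 now [ 536.3 -256.4  148.8    4.4] F [-0.2  0.3 -0.3] open 30.8 grip 0.0
[612.9  28.5 150.    5.2] -> [ 0.3274 -0.9274 -0.0041] -0.0022 rows 7.1
[612.9  28.5  68.    5.2] -> [0.     0.     0.2733] -0.0 rows 2.0
[612.9  28.5 145.    5.2] -> [ 0.      0.     -0.2567] -0.0 rows 1.8
[ 533.4 -206.8  145.     4.4] -> [-0.335   0.7571 -0.    ] 0.0023 rows 6.0
```

Emit:
send_rows(rows="0.327 -0.927 0 -0.0022;0.327 -0.927 0 -0.0022;0.327 -0.927 0 -0.0022;0.327 -0.927 0 -0.0022;0.327 -0.927 0 -0.0022;0.327 -0.927 0 -0.0022;0.327 -0.927 0 -0.0022;0.327 -0.927 0 -0.0022;0.327 -0.927 0 -0.0022;0.327 -0.927 0 -0.0022")

```text
clock: 7.32
tool_pos: [0.6118, 0.0276, 0.1473]
eef_rot: [0.999, 0.046, -0.001, 0.001]
contact_force: [0.5, -1.0, -0.3]
opening: 0.35
finger_force: 0.0
```

Emit:
send_rows(rows="0 0 0 0;0 0 0 0;0 0 0 0;0 0 0 0")

```text
clock: 7.65
tool_pos: [0.6128, 0.0268, 0.1487]
eef_rot: [0.999, 0.044, -0.0, 0.0]
contact_force: [-0.1, -0.8, 0.1]
opening: 0.353
finger_force: 0.0
```

Run:
```python
from plan import *
a=rk(-5,0.3)
plan([(*a,68,ra)])
```

```text
t 7.65 now [612.8  26.8 148.7   5.1] F [-0.1 -0.8  0.1] open 31.1 grip 0.0
[612.9  28.5  68.    5.2] -> [ 0.0009 -0.0056  0.269 ] -0.0004 rows 1.9
```

Emit:
send_rows(rows="0.001 -0.003 0 0;0.001 -0.003 0.08 0;0.001 -0.003 0.17 0;0.001 -0.003 0.269 0;0.001 -0.003 0.269 0;0.001 -0.003 0.269 0;0.001 -0.003 0.269 0")

```text
clock: 8.23
tool_pos: [0.6141, 0.0292, 0.0693]
eef_rot: [0.999, 0.045, 0.001, 0.0]
contact_force: [0.3, -0.3, 1.2]
opening: 0.348
finger_force: 0.0
```

Emit:
send_rows(rows="0 0 0 0;0 0 0 0;0 0 0 0;0 0 0 0;0 0 0 0;0 0 0 0", jaw=1, force=40)

```text
clock: 8.73
tool_pos: [0.614, 0.028, 0.0691]
eef_rot: [0.999, 0.045, 0.001, 0.001]
contact_force: [-0.4, -2.2, 7.0]
opening: 0.086
finger_force: 39.5
```

Emit:
send_rows(rows="0 0 -0.08 0;0 0 -0.16 0;0 0 -0.26 0;0 0 -0.26 0;-0.335 0.757 -0.26 0.0023;-0.335 0.757 -0.26 0.0023;-0.335 0.757 -0.26 0.0023;-0.335 0.757 -0.26 0.0023;-0.335 0.757 -0.26 0.0023;-0.335 0.757 -0.26 0.0023", force=45)

```text
clock: 9.57
tool_pos: [0.5317, -0.2073, 0.1448]
eef_rot: [0.999, 0.038, -0.001, -0.001]
contact_force: [1.6, 0.1, -4.5]
opening: 0.086
finger_force: 44.9
```

Emit:
send_rows(rows="0 0 0 0;0 0 0 0;0 0 0 0;0 0 0 0;0 0 0 0")

```text
clock: 9.98
tool_pos: [0.5342, -0.2037, 0.1456]
eef_rot: [0.999, 0.04, -0.0, -0.001]
contact_force: [-0.8, 0.1, -4.0]
opening: 0.087
finger_force: 44.9
```

Run:
```python
from plan import *
check(90);b=kt(0,90)
plan([(*b,145,ka),(*b,69,ka)])
```

```text
plate n 231 face y med 100.6 x -40.0 42.2 zmin 80.1 slopes deg [1.1 0.6] want face y 97.5
t 10.03 now [ 534.2 -204.   145.7    4.5] F [-0.1 -0.1 -4.2] open 7.6 grip 44.9
[ 533.4 -206.8  145.     4.4] -> [-0.0034  0.0089  0.0024] 0.0005 rows 0.1
[ 533.4 -206.8   69.     4.4] -> [0.     0.     0.2533] -0.0 rows 1.8
```

Emit:
send_rows(rows="-0.003 0.009 0 0.0005;-0.003 0.009 0 0.0005;-0.003 0.009 0 0.0005;-0.003 0.009 0 0.0005")

```text
clock: 10.37
tool_pos: [0.533, -0.2087, 0.1461]
eef_rot: [0.999, 0.037, 0.0, 0.0]
contact_force: [0.4, 0.2, -4.0]
opening: 0.087
finger_force: 44.9
```

Run:
```python
from plan import *
check(90);b=kt(0,90)
plan([(*b,145,ka),(*b,69,ka)])
```

```text
plate n 232 face y med 95.8 x -40.5 40.0 zmin 79.0 slopes deg [ 0.4 -0.1] want face y 97.5
t 10.42 now [ 533.  -208.7  146.1    4.2] F [ 0.6  0.1 -4.1] open 7.6 grip 44.9
[ 533.4 -206.8  145.     4.4] -> [ 0.0018 -0.0062  0.0035] -0.0005 rows 0.1
[ 533.4 -206.8   69.     4.4] -> [0.     0.     0.2533] -0.0 rows 1.8
```

Emit:
send_rows(rows="0.001 -0.006 0 -0.0003;0.001 -0.006 0 -0.0003;0.001 -0.006 0.08 -0.0003;0.001 -0.006 0.16 -0.0003;0.001 -0.006 0.23 -0.0003;0.001 -0.006 0.252 -0.0003;0.001 -0.006 0.252 -0.0003;0.001 -0.006 0.257 -0.0003;0.001 -0.006 0.257 -0.0003")

```text
clock: 11.17
tool_pos: [0.5338, -0.207, 0.0693]
eef_rot: [0.999, 0.038, 0.001, 0.0]
contact_force: [0.6, -0.4, -4.1]
opening: 0.088
finger_force: 45.0
```

Emit:
send_rows(rows="0 0 0 0;0 0 0 0;0 0 0 0;0 0 -0.1 0;0 0 -0.2 0;0 0 -0.27 0;0 0 -0.27 0;0 0 -0.27 0", jaw=0.3)

```text
clock: 11.83
tool_pos: [0.534, -0.2072, 0.1513]
eef_rot: [0.999, 0.038, 0.002, 0.001]
contact_force: [0.1, 0.4, -1.7]
opening: 0.347
finger_force: 0.0
```

```bash
cat >> plan.py <<'E'
def stood(slot):
    p,d=eyes.snapshot('side');A=cloud('side',d).reshape(-1,3)*1000
    L=np.c_[(A[:,:2]-kit+[1.3,1.6])@R(ka),A[:,2]]
    q=L[(abs(L[:,1]-slot-4)<14)&(abs(L[:,0])<38)&(L[:,2]>60)&(L[:,2]<125)]
    print('stood',len(q),'ztop90',np.percentile(q[:,2],90).round(1),'face y',np.median(q[:,1]).round(1))
E
python3 - <<'E'
from plan import *
stood(90)
a=rk(-1.2,55.2);b=kt(0,140)
plan([(*a,150,ra),(*a,68,ra),(*a,145,ra),(*b,145,ka)])
E
```

```text
stood 275 ztop90 104.1 face y 97.4
t 11.88 now [ 533.1 -206.9  150.1    4.3] F [0.1 0.  0.5] open 30.5 grip 0.0
[611.7  83.6 150.    5.2] -> [ 3.338e-01 -9.458e-01  3.000e-04] -0.0025 rows 7.2
[611.7  83.6  68.    5.2] -> [0.     0.     0.2733] -0.0 rows 2.0
[611.7  83.6 145.    5.2] -> [ 0.      0.     -0.2567] -0.0 rows 1.8
[ 529.6 -156.9  145.     4.4] -> [-0.3453  0.7734 -0.    ] 0.0023 rows 6.1
```

Emit:
send_rows(rows="0.334 -0.949 0 -0.0025;0.334 -0.949 0 -0.0025;0.334 -0.949 0 -0.0025;0.334 -0.949 0 -0.0025;0.334 -0.949 0 -0.0025;0.334 -0.949 0 -0.0025;0.334 -0.949 0 -0.0025;0.334 -0.949 0 -0.0025;0.334 -0.949 0 -0.0025;0.334 -0.949 0 -0.0025")

```text
clock: 12.72
tool_pos: [0.6107, 0.0844, 0.1484]
eef_rot: [0.999, 0.046, -0.001, 0.001]
contact_force: [-0.8, -0.4, -0.4]
opening: 0.351
finger_force: 0.0
```

Emit:
send_rows(rows="0 0 0 0;0 0 0 0;0 0 0.08 0;0 0 0.16 0;0 0 0.24 0;0 0 0.272 0;0 0 0.272 0;0 0 0.272 0;0 0 0.272 0")

```text
clock: 13.47
tool_pos: [0.6128, 0.0839, 0.0696]
eef_rot: [0.999, 0.045, 0.001, 0.0]
contact_force: [0.2, 0.4, 0.3]
opening: 0.353
finger_force: 0.0
```

Run:
```python
from plan import *
a=rk(-1.2,55.2);b=kt(0,140)
plan([(*a,68,ra)])
```

```text
t 13.47 now [612.8  83.9  69.6   5.1] F [0.2 0.4 0.3] open 31.1 grip 0.0
[611.7  83.6  68.    5.2] -> [-0.0036  0.0009  0.0053] -0.0002 rows 0.0
```

Emit:
send_rows(rows="-0.003 0 0.003 0;-0.003 0 0.003 0;-0.003 0 0.003 0;-0.003 0 0.003 0;-0.003 0 0.003 0;-0.003 0 0.003 0", jaw=1, force=40)

```text
clock: 13.97
tool_pos: [0.6113, 0.083, 0.068]
eef_rot: [0.999, 0.045, 0.001, 0.001]
contact_force: [-0.4, -3.3, 5.2]
opening: 0.089
finger_force: 39.6
```

Emit:
send_rows(rows="0 0 -0.08 0;0 0 -0.16 0;0 0 -0.26 0;0 0 -0.26 0;-0.347 0.78 -0.26 0.0025;-0.347 0.78 -0.26 0.0025;-0.347 0.78 -0.26 0.0025;-0.347 0.78 -0.26 0.0025;-0.347 0.78 -0.26 0.0025;-0.347 0.78 -0.26 0.0025", force=45)

```text
clock: 14.8
tool_pos: [0.5286, -0.1528, 0.1438]
eef_rot: [0.999, 0.038, -0.001, -0.001]
contact_force: [1.3, -0.5, -5.0]
opening: 0.084
finger_force: 44.9
```

Emit:
send_rows(rows="0 0.005 0 0;0 0.005 0 0;0 0.005 0 0;0 0.005 0 0;0 0.005 0 0;0 0.005 0 0")

```text
clock: 15.3
tool_pos: [0.5308, -0.152, 0.1451]
eef_rot: [0.999, 0.039, -0.0, -0.0]
contact_force: [0.5, 0.1, -4.2]
opening: 0.086
finger_force: 44.9
```

Run:
```python
from plan import *
check(140);b=kt(0,140)
plan([(*b,145,ka),(*b,69,ka)])
```

```text
plate n 202 face y med 151.8 x -37.8 42.4 zmin 80.0 slopes deg [0.7 0.1] want face y 147.5
t 15.35 now [ 530.8 -152.4  145.2    4.4] F [-0.2 -0.  -4.3] open 7.6 grip 44.9
[ 529.6 -156.9  145.     4.4] -> [-0.005   0.0147  0.0007] 0.0001 rows 0.1
[ 529.6 -156.9   69.     4.4] -> [0.     0.     0.2533] -0.0 rows 1.8
```

Emit:
send_rows(rows="-0.004 0.011 0 0;-0.004 0.011 0 0;-0.004 0.011 0 0;-0.004 0.011 0 0;-0.004 0.011 0 0;-0.004 0.011 0 0")

```text
clock: 15.85
tool_pos: [0.5295, -0.1571, 0.1454]
eef_rot: [0.999, 0.038, 0.0, -0.0]
contact_force: [-0.7, 0.5, -4.6]
opening: 0.084
finger_force: 44.9
```

Run:
```python
from plan import *
check(140);b=kt(0,140)
plan([(*b,145,ka),(*b,69,ka)])
```

```text
plate n 243 face y med 147.4 x -40.5 41.2 zmin 81.6 slopes deg [0.1 0. ] want face y 147.5
t 15.9 now [ 529.5 -157.2  145.5    4.3] F [-0.6  0.6 -3.9] open 7.9 grip 44.9
[ 529.6 -156.9  145.     4.4] -> [ 0.0004 -0.0008  0.0015] -0.0002 rows 0.0
[ 529.6 -156.9   69.     4.4] -> [0.     0.     0.2533] -0.0 rows 1.8
```

Emit:
send_rows(rows="0 0 0 0;0 0 0.08 0;0 0 0.16 0;0 0 0.23 0;0 0 0.252 0;0 0 0.252 0;0 0 0.257 0;0 0 0.257 0")

```text
clock: 16.57
tool_pos: [0.53, -0.1572, 0.0687]
eef_rot: [0.999, 0.038, 0.001, 0.0]
contact_force: [0.3, 0.1, -5.2]
opening: 0.089
finger_force: 45.0
```

Emit:
send_rows(rows="0 0 0 0;0 0 0 0;0 0 0 0;0 0 -0.1 0;0 0 -0.2 0;0 0 -0.27 0;0 0 -0.27 0;0 0 -0.27 0", jaw=0.3)

```text
clock: 17.23
tool_pos: [0.5305, -0.1575, 0.1508]
eef_rot: [0.999, 0.037, 0.002, 0.0]
contact_force: [0.2, 0.8, -0.2]
opening: 0.343
finger_force: 0.0
```

Run:
```python
from plan import *
stood(140)
plan([(500,130,150,-2.9),(523.5,399.7,120,-2.9),(523.5,399.7,21,-2.9)])
p,d=snap('top','top3.png'); C=cloud('top',d).reshape(-1,3)*1000
bc=np.array([489.5,307.1]); L=np.c_[(C[:,:2]-bc)@R(-2.94),C[:,2]]
for x in(-31,31):
  for y in(-92,-30,30,92):
    q=L[(abs(L[:,1]-y)<24)&(abs(L[:,0]-x)<24)&(L[:,2]>34)&(L[:,2]<46)]
    if len(q)>5: print(x,y,((q.min(0)+q.max(0))/2).round(1))
```

```text
stood 294 ztop90 103.6 face y 147.6
t 17.28 now [ 529.5 -157.2  149.6    4.3] F [ 0.5 -0.2  0.7] open 30.8 grip 0.0
[500.  130.  150.   -2.9] -> [-0.0264 -0.9619 -0.0013] 0.02 rows 6.9
[523.5 399.7 120.   -2.9] -> [ 0.0327 -0.9018  0.1   ] -0.0 rows 6.5
[523.5 399.7  21.   -2.9] -> [0.   0.   0.33] -0.0 rows 2.4
-31 -92 [ -24.8 -101.    39.3]
-31 -30 [-32.4 -28.   39.6]
-31 30 [-27.9  33.2  38.4]
-31 92 [-31.5  91.3  38.9]
31 -30 [ 29.3 -27.9  38.4]
31 30 [32.6 31.3 38.2]
31 92 [27.2 92.4 38. ]
```

Emit:
send_rows(rows="-0.026 -0.962 0 0.02;-0.026 -0.962 0 0.02;-0.026 -0.962 0 0.02;-0.026 -0.962 0 0.02;-0.026 -0.962 0 0.02;-0.026 -0.962 0 0.02;-0.026 -0.962 0 0.02;-0.026 -0.962 0 0.02;-0.026 -0.962 0 0.02", jaw=0.05)

```text
clock: 18.08
tool_pos: [0.4987, 0.1333, 0.148]
eef_rot: [1.0, -0.022, -0.001, -0.0]
contact_force: [0.1, -1.4, 0.2]
opening: 0.479
finger_force: 0.0
```

Emit:
send_rows(rows="0.033 -0.902 0.1 0;0.033 -0.902 0.1 0;0.033 -0.902 0.1 0;0.033 -0.902 0.1 0;0.033 -0.902 0.1 0;0.033 -0.902 0.1 0;0.033 -0.902 0.1 0;0.033 -0.902 0.1 0;0.033 -0.902 0.1 0")

```text
clock: 18.83
tool_pos: [0.5236, 0.3988, 0.1177]
eef_rot: [1.0, -0.025, -0.001, 0.001]
contact_force: [0.1, -1.5, -0.0]
opening: 0.478
finger_force: 0.0
```

Emit:
send_rows(rows="0 0 0 0;0 0 0 0;0 0 0 0")

```text
clock: 19.08
tool_pos: [0.5245, 0.3971, 0.1194]
eef_rot: [1.0, -0.027, 0.0, 0.001]
contact_force: [0.2, -0.7, -0.2]
opening: 0.476
finger_force: 0.0
```

Run:
```python
from plan import *
b=kt(30,-40)
plan([(523.5,399.7,21,-2.9),(523.5,399.7,120,-2.9),(510,130,150,-2.9),(530,-150,150,0),(*b,150,4.4)])
```

```text
t 19.08 now [524.5 397.1 119.4  -3.1] F [ 0.2 -0.7 -0.2] open 41.9 grip 0.0
[523.5 399.7  21.   -2.9] -> [-0.0039 -0.0086  0.3279] -0.0005 rows 2.4
[523.5 399.7 120.   -2.9] -> [ 0.    0.   -0.33] -0.0 rows 2.4
[510.  130.  150.   -2.9] -> [ 5.000e-04  9.001e-01 -1.000e-01] -0.0 rows 6.5
[ 530. -150.  150.    0.] -> [ 0.1138  0.9288 -0.    ] -0.0081 rows 6.7
[ 573.3 -334.1  150.     4.4] -> [ 0.1442  0.6136 -0.    ] -0.0122 rows 4.5
```

Emit:
send_rows(rows="-0.003 -0.006 0 0;-0.003 -0.006 0.12 0;-0.003 -0.006 0.24 0;-0.003 -0.006 0.328 0;-0.003 -0.006 0.328 0;-0.003 -0.006 0.328 0;-0.003 -0.006 0.328 0")

```text
clock: 19.67
tool_pos: [0.5231, 0.4012, 0.021]
eef_rot: [1.0, -0.026, 0.0, 0.0]
contact_force: [0.6, 0.7, 0.2]
opening: 0.478
finger_force: 0.0
```

Emit:
send_rows(rows="0 0 0 0;0 0 0 0;0 0 0 0;0 0 0 0;0 0 0 0", jaw=1, force=25)

```text
clock: 20.08
tool_pos: [0.523, 0.4012, 0.0213]
eef_rot: [1.0, -0.025, 0.0, 0.0]
contact_force: [-0.5, -1.5, 3.9]
opening: 0.333
finger_force: 25.0
```

Emit:
send_rows(rows="0 0 -0.12 0;0 0 -0.24 0;0 0 -0.33 0;0 0 -0.33 0")

```text
clock: 20.42
tool_pos: [0.5262, 0.4042, 0.1258]
eef_rot: [1.0, -0.025, 0.004, -0.004]
contact_force: [1.2, 1.0, -1.4]
opening: 0.328
finger_force: 25.0
```

Emit:
send_rows(rows="0 0.9 -0.1 0;0 0.9 -0.1 0;0 0.9 -0.1 0;0 0.9 -0.1 0;0 0.9 -0.1 0;0 0.9 -0.1 0;0 0.9 -0.1 0;0 0.9 -0.1 0")

```text
clock: 21.08
tool_pos: [0.5086, 0.1244, 0.1499]
eef_rot: [1.0, -0.03, -0.001, 0.002]
contact_force: [0.0, 0.5, -1.3]
opening: 0.329
finger_force: 25.0
```

Emit:
send_rows(rows="0.114 0.93 0 -0.008;0.114 0.93 0 -0.008;0.114 0.93 0 -0.008;0.114 0.93 0 -0.008;0.114 0.93 0 -0.008;0.114 0.93 0 -0.008;0.114 0.93 0 -0.008;0.114 0.93 0 -0.008")

```text
clock: 21.75
tool_pos: [0.529, -0.1574, 0.1495]
eef_rot: [1.0, -0.006, 0.001, 0.003]
contact_force: [-0.4, 0.2, -2.4]
opening: 0.33
finger_force: 25.0
```

Emit:
send_rows(rows="0.144 0.614 0 -0.012;0.144 0.614 0 -0.012;0.144 0.614 0 -0.012;0.144 0.614 0 -0.012;0.144 0.614 0 -0.012;0.144 0.614 0 -0.012;0.144 0.614 0 -0.012;0.144 0.614 0 -0.012;0.144 0.614 0 -0.012")

```text
clock: 22.5
tool_pos: [0.5729, -0.3293, 0.1494]
eef_rot: [0.999, 0.039, -0.0, -0.001]
contact_force: [0.5, 0.7, -1.6]
opening: 0.334
finger_force: 25.0
```

Run:
```python
from plan import *
b=kt(30,-40)
plan([(*b,19.5,4.4),(*b,150,4.4),(530,-150,150,0),(510,130,150,-2.9),(525.7,338.7,120,-2.9)])
```

```text
t 22.5 now [ 572.9 -329.3  149.4    4.5] F [ 0.5  0.7 -1.6] open 29.4 grip 25.0
[ 573.3 -334.1   19.5    4.4] -> [1.000e-04 1.600e-02 4.329e-01] 0.0003 rows 3.1
[ 573.3 -334.1  150.     4.4] -> [ 0.     0.    -0.435] -0.0 rows 3.1
[ 530. -150.  150.    0.] -> [-0.0967 -0.6229 -0.    ] 0.0122 rows 4.5
[510.  130.  150.   -2.9] -> [-0.0667 -0.9333 -0.    ] 0.0081 rows 6.7
[525.7 338.7 120.   -2.9] -> [ 0.0171 -0.6974  0.1   ] -0.0 rows 5.1
```

The gripper body (187 mm long) would be below the plate tops when placing a boss. I'll place all three at kit y = -78 mm, clear of the plates.

Run:
```python
from plan import *
b=kt(42,-78);b2=kt(0,-78)
plan([(*b,150,4.4),(*b,19.5,4.4),(*b,150,4.4),(530,-150,150,0),(510,130,150,-2.9),(525.7,338.7,120,-2.9),(525.7,338.7,21,-2.9),(525.7,338.7,120,-2.9),(510,130,150,-2.9),(530,-150,150,0),(*b2,150,4.4)])
```

```text
t 22.5 now [ 572.9 -329.3  149.4    4.5] F [ 0.5  0.7 -1.6] open 29.4 grip 25.0
[ 588.1 -371.1  150.     4.4] -> [ 0.0398  0.1427 -0.0021] 0.0003 rows 1.1
[ 588.1 -371.1   19.5    4.4] -> [0.    0.    0.435] -0.0 rows 3.1
[ 588.1 -371.1  150.     4.4] -> [ 0.     0.    -0.435] -0.0 rows 3.1
[ 530. -150.  150.    0.] -> [-0.1367 -0.7496 -0.    ] 0.0122 rows 5.5
[510.  130.  150.   -2.9] -> [-0.0667 -0.9333 -0.    ] 0.0081 rows 6.7
[525.7 338.7 120.   -2.9] -> [ 0.0171 -0.6974  0.1   ] -0.0 rows 5.1
[525.7 338.7  21.   -2.9] -> [0.   0.   0.33] -0.0 rows 2.4
[525.7 338.7 120.   -2.9] -> [ 0.    0.   -0.33] -0.0 rows 2.4
[510.  130.  150.   -2.9] -> [-0.0171  0.6974 -0.1   ] -0.0 rows 5.1
[ 530. -150.  150.    0.] -> [ 0.1138  0.9288 -0.    ] -0.0081 rows 6.7
[ 546.3 -374.3  150.     4.4] -> [ 0.0542  0.7476 -0.    ] -0.0122 rows 5.4
```

Emit:
send_rows(rows="0.04 0.138 0 0;0.04 0.138 0 0;0.04 0.138 0 0;0.04 0.138 0 0;0.04 0.138 0.12 0;0.04 0.138 0.24 0;0.04 0.138 0.36 0;0.04 0.138 0.42 0;0.04 0.138 0.43 0;0.04 0.138 0.43 0")

```text
clock: 23.33
tool_pos: [0.5873, -0.3704, 0.0199]
eef_rot: [0.999, 0.039, -0.001, -0.001]
contact_force: [0.3, 0.1, -1.2]
opening: 0.332
finger_force: 25.0
```

Emit:
send_rows(rows="0 0 0 0;0 0 0 0;0 0 0 0")

```text
clock: 23.58
tool_pos: [0.5883, -0.3731, 0.0224]
eef_rot: [0.999, 0.038, 0.001, 0.001]
contact_force: [-1.0, -0.5, -1.6]
opening: 0.334
finger_force: 25.0
```

Emit:
send_rows(rows="0 0 0.009 0;0 0 0.009 0;0 0 0.009 0;0 0 0.009 0")

```text
clock: 23.92
tool_pos: [0.5874, -0.3731, 0.0184]
eef_rot: [0.999, 0.037, 0.0, 0.0]
contact_force: [-0.7, -0.5, -1.8]
opening: 0.329
finger_force: 25.0
```

Emit:
send_rows(rows="0 0 0 0;0 0 0 0;0 0 0 0;0 0 -0.12 0;0 0 -0.24 0;0 0 -0.36 0;0 0 -0.435 0;0 0 -0.435 0;0 0 -0.435 0", jaw=0.05)

```text
clock: 24.67
tool_pos: [0.5883, -0.3736, 0.1506]
eef_rot: [0.999, 0.037, 0.002, 0.001]
contact_force: [-0.0, 0.4, 0.2]
opening: 0.474
finger_force: 0.0
```

Emit:
send_rows(rows="-0.137 -0.75 0 0.012;-0.137 -0.75 0 0.012;-0.137 -0.75 0 0.012;-0.137 -0.75 0 0.012;-0.137 -0.75 0 0.012;-0.137 -0.75 0 0.012;-0.137 -0.75 0 0.012")

```text
clock: 25.25
tool_pos: [0.5271, -0.1443, 0.1471]
eef_rot: [1.0, 0.004, -0.003, -0.003]
contact_force: [0.4, -0.1, -0.2]
opening: 0.474
finger_force: 0.0
```

Emit:
send_rows(rows="-0.067 -0.933 0 0.008;-0.067 -0.933 0 0.008;-0.067 -0.933 0 0.008;-0.067 -0.933 0 0.008;-0.067 -0.933 0 0.008;-0.067 -0.933 0 0.008;-0.067 -0.933 0 0.008;-0.067 -0.933 0 0.008")

```text
clock: 25.92
tool_pos: [0.5084, 0.1366, 0.1473]
eef_rot: [1.0, -0.02, -0.001, -0.002]
contact_force: [1.0, -0.0, 0.3]
opening: 0.477
finger_force: 0.0
```

Emit:
send_rows(rows="0.017 -0.7 0.1 0;0.017 -0.7 0.1 0;0.017 -0.7 0.1 0;0.017 -0.7 0.1 0;0.017 -0.7 0.1 0;0.017 -0.7 0.1 0;0.017 -0.7 0.1 0;0.017 -0.7 0.1 0;0.017 -0.7 0.1 0;0.017 -0.7 0.1 0")

```text
clock: 26.75
tool_pos: [0.5261, 0.3346, 0.1186]
eef_rot: [1.0, -0.027, -0.0, 0.001]
contact_force: [-0.9, 0.2, 1.3]
opening: 0.471
finger_force: 0.0
```

Run:
```python
from plan import *
plan([(525.7,338.7,21,-2.9)])
p,d=snap('top','top4.png'); C=cloud('top',d).reshape(-1,3)*1000
L=np.c_[(C[:,:2]-kit+[1.3,1.6])@R(ka),C[:,2]]
q=L[(abs(L[:,1]+70)<62)&(abs(L[:,0])<64)&(L[:,2]>25)&(L[:,2]<50)]
print('pan',len(q),((q.min(0)+q.max(0))/2).round(1),(q.max(0)-q.min(0)).round(1))
p,d=snap('side','side4.png');cv2.imwrite('pics/v4.png',cv2.resize(cv2.imread('pics/side4.png')[120:345,190:440],None,fx=2.4,fy=2.4))
```

```text
t 26.75 now [526.1 334.6 118.6  -3.1] F [-0.9  0.2  1.3] open 41.5 grip 0.0
[525.7 338.7  21.   -2.9] -> [-0.002  -0.0134  0.3254] -0.0006 rows 2.3
pan 74 [ 42.  -76.   33.9] [29.3 29.6 17.7]
```

View pics/v4.png

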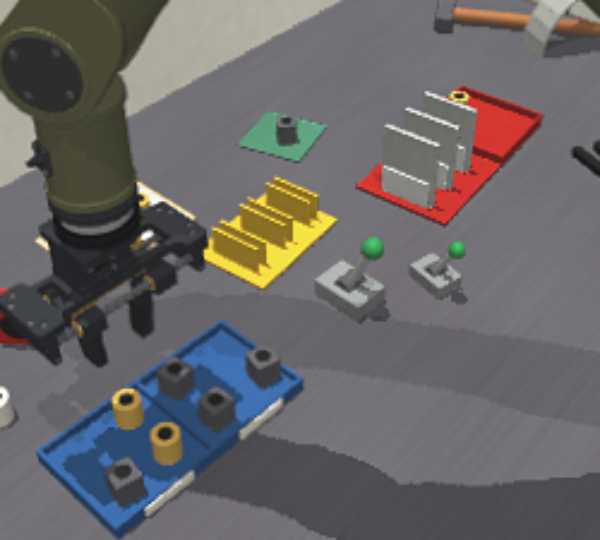

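The plates stand in the carrier, with one boss in the pan at (459,97). Two bosses are left in the bin, at (127,408) and (165,442), and all four blocks are inside it. Next is boss B.

Emit:
send_rows(rows="-0.002 -0.011 0 0;-0.002 -0.011 0 0;-0.002 -0.011 0.12 0;-0.002 -0.011 0.24 0;-0.002 -0.011 0.326 0;-0.002 -0.011 0.326 0;-0.002 -0.011 0.326 0;-0.002 -0.011 0.326 0")

```text
clock: 27.52
tool_pos: [0.5254, 0.3411, 0.0221]
eef_rot: [1.0, -0.025, 0.0, -0.0]
contact_force: [0.6, 0.7, 0.0]
opening: 0.478
finger_force: 0.0
```

Emit:
send_rows(rows="0 0 0 0;0 0 0 0;0 0 0 0;0 0 0 0;0 0 0 0", jaw=1, force=25)

```text
clock: 27.93
tool_pos: [0.5255, 0.3407, 0.0225]
eef_rot: [1.0, -0.026, 0.001, -0.0]
contact_force: [-1.5, -1.7, 7.7]
opening: 0.336
finger_force: 25.0
```

Emit:
send_rows(rows="0 0 -0.12 0;0 0 -0.24 0;0 0 -0.33 0;0 0 -0.33 0")

```text
clock: 28.27
tool_pos: [0.5283, 0.343, 0.126]
eef_rot: [1.0, -0.025, 0.005, -0.003]
contact_force: [1.0, -0.1, -1.6]
opening: 0.33
finger_force: 25.0
```

Emit:
send_rows(rows="-0.017 0.697 -0.1 0;-0.017 0.697 -0.1 0;-0.017 0.697 -0.1 0;-0.017 0.697 -0.1 0;-0.017 0.697 -0.1 0;-0.017 0.697 -0.1 0;-0.017 0.697 -0.1 0")

```text
clock: 28.85
tool_pos: [0.5089, 0.1284, 0.1501]
eef_rot: [1.0, -0.029, -0.0, 0.001]
contact_force: [0.3, 0.4, -1.3]
opening: 0.333
finger_force: 25.0
```

Emit:
send_rows(rows="0.114 0.93 0 -0.008;0.114 0.93 0 -0.008;0.114 0.93 0 -0.008;0.114 0.93 0 -0.008;0.114 0.93 0 -0.008;0.114 0.93 0 -0.008;0.114 0.93 0 -0.008;0.114 0.93 0 -0.008")

```text
clock: 29.52
tool_pos: [0.5297, -0.1558, 0.1497]
eef_rot: [1.0, -0.005, 0.001, 0.003]
contact_force: [-0.5, -1.0, -1.9]
opening: 0.335
finger_force: 25.0
```

Emit:
send_rows(rows="0.054 0.748 0 -0.012;0.054 0.748 0 -0.012;0.054 0.748 0 -0.012;0.054 0.748 0 -0.012;0.054 0.748 0 -0.012;0.054 0.748 0 -0.012;0.054 0.748 0 -0.012;0.054 0.748 0 -0.012;0.054 0.748 0 -0.012;0.054 0.748 0 -0.012")

```text
clock: 30.35
tool_pos: [0.5466, -0.3688, 0.1496]
eef_rot: [0.999, 0.04, 0.0, -0.001]
contact_force: [-0.3, -0.3, -1.7]
opening: 0.332
finger_force: 25.0
```

Run:
```python
from plan import *
b=kt(0,-78);b2=kt(-42,-78)
plan([(*b,20,4.4),(*b,150,4.4),(510,-150,150,0),(490,130,150,-2.9),(464,342.5,120,-2.9),(464,342.5,21,-2.9),(464,342.5,120,-2.9),(490,130,150,-2.9),(510,-150,150,0),(*b2,150,4.4)])
```

```text
t 30.35 now [ 546.6 -368.8  149.6    4.5] F [-0.3 -0.3 -1.7] open 29.3 grip 25.0
[ 546.3 -374.3   20.     4.4] -> [-0.0026  0.018   0.4319] 0.0004 rows 3.1
[ 546.3 -374.3  150.     4.4] -> [ 0.      0.     -0.4333] -0.0 rows 3.1
[ 510. -150.  150.    0.] -> [-0.0631 -0.7546 -0.    ] 0.0122 rows 5.4
[490.  130.  150.   -2.9] -> [-0.0667 -0.9333 -0.    ] 0.0081 rows 6.7
[464.  342.5 120.   -2.9] -> [-0.1224 -0.703   0.1   ] -0.0 rows 5.2
[464.  342.5  21.   -2.9] -> [0.   0.   0.33] -0.0 rows 2.4
[464.  342.5 120.   -2.9] -> [ 0.    0.   -0.33] -0.0 rows 2.4
[490.  130.  150.   -2.9] -> [ 0.1224  0.703  -0.1   ] -0.0 rows 5.2
[ 510. -150.  150.    0.] -> [ 0.1138  0.9288 -0.    ] -0.0081 rows 6.7
[ 504.4 -377.5  150.     4.4] -> [-0.0187  0.7583 -0.    ] -0.0122 rows 5.5
```

Emit:
send_rows(rows="-0.002 0.014 0 0;-0.002 0.014 0 0;-0.002 0.014 0.12 0;-0.002 0.014 0.24 0;-0.002 0.014 0.36 0;-0.002 0.014 0.42 0;-0.002 0.014 0.43 0;-0.002 0.014 0.43 0;-0.002 0.014 0.433 0;-0.002 0.014 0.433 0")

```text
clock: 31.18
tool_pos: [0.5458, -0.3769, 0.0209]
eef_rot: [0.999, 0.038, 0.001, 0.001]
contact_force: [-0.7, -1.0, -1.7]
opening: 0.332
finger_force: 25.0
```

Emit:
send_rows(rows="0 0 0 0;0 0 0 0;0 0 0 0")

```text
clock: 31.43
tool_pos: [0.5454, -0.3768, 0.0206]
eef_rot: [0.999, 0.038, 0.0, 0.0]
contact_force: [-0.4, 0.3, -2.4]
opening: 0.334
finger_force: 25.0
```

Emit:
send_rows(rows="0 0 0 0;0 0 0 0;0 0 0 0;0 0 -0.12 0;0 0 -0.24 0;0 0 -0.36 0;0 0 -0.433 0;0 0 -0.433 0;0 0 -0.433 0", jaw=0.05)

```text
clock: 32.18
tool_pos: [0.5458, -0.3772, 0.1516]
eef_rot: [0.999, 0.037, 0.001, 0.001]
contact_force: [0.6, 0.7, -0.5]
opening: 0.477
finger_force: 0.0
```

Emit:
send_rows(rows="-0.063 -0.755 0 0.012;-0.063 -0.755 0 0.012;-0.063 -0.755 0 0.012;-0.063 -0.755 0 0.012;-0.063 -0.755 0 0.012;-0.063 -0.755 0 0.012;-0.063 -0.755 0 0.012")

```text
clock: 32.77
tool_pos: [0.5074, -0.1451, 0.1484]
eef_rot: [1.0, 0.004, -0.003, -0.002]
contact_force: [-0.4, -0.8, -0.2]
opening: 0.475
finger_force: 0.0
```

Emit:
send_rows(rows="-0.067 -0.933 0 0.008;-0.067 -0.933 0 0.008;-0.067 -0.933 0 0.008;-0.067 -0.933 0 0.008;-0.067 -0.933 0 0.008;-0.067 -0.933 0 0.008;-0.067 -0.933 0 0.008;-0.067 -0.933 0 0.008")

```text
clock: 33.43
tool_pos: [0.4884, 0.1355, 0.1486]
eef_rot: [1.0, -0.02, -0.001, -0.002]
contact_force: [-0.2, -0.3, -0.8]
opening: 0.475
finger_force: 0.0
```

Emit:
send_rows(rows="-0.122 -0.71 0.1 0;-0.122 -0.71 0.1 0;-0.122 -0.71 0.1 0;-0.122 -0.71 0.1 0;-0.122 -0.71 0.1 0;-0.122 -0.71 0.1 0;-0.122 -0.71 0.1 0;-0.122 -0.71 0.1 0;-0.122 -0.71 0.1 0;-0.122 -0.71 0.1 0")

```text
clock: 34.27
tool_pos: [0.4647, 0.3391, 0.1199]
eef_rot: [1.0, -0.027, 0.0, 0.001]
contact_force: [-0.3, -0.3, -0.2]
opening: 0.479
finger_force: 0.0
```

Run:
```python
from plan import *
plan([(464,342.5,21,-2.9)])
p,d=snap('side'); A=cloud('side',d).reshape(-1,3)*1000
q=A[(abs(A[:,0]-464)<28)&(abs(A[:,1]-342)<26)&(A[:,2]>34)&(A[:,2]<44)]
print('boss C side',len(q),((q.min(0)+q.max(0))/2).round(1))
```

```text
t 34.27 now [464.7 339.1 119.9  -3.1] F [-0.3 -0.3 -0.2] open 42.1 grip 0.0
[464.  342.5  21.   -2.9] -> [-0.0028 -0.0113  0.3297] -0.0007 rows 2.4
boss C side 117 [465.8 345.   38.8]
```

Emit:
send_rows(rows="-0.002 -0.009 0 0;-0.002 -0.009 0 0;-0.002 -0.009 0.12 0;-0.002 -0.009 0.24 0;-0.002 -0.009 0.329 0;-0.002 -0.009 0.329 0;-0.002 -0.009 0.329 0;-0.002 -0.009 0.329 0")

```text
clock: 34.98
tool_pos: [0.4636, 0.3451, 0.0225]
eef_rot: [1.0, -0.025, 0.001, -0.0]
contact_force: [0.7, -0.0, -0.3]
opening: 0.474
finger_force: 0.0
```

Emit:
send_rows(rows="0 0 0 0;0 0 0 0;0 0 0 0;0 0 0 0;0 0 0 0", jaw=1, force=25)

```text
clock: 35.4
tool_pos: [0.4637, 0.345, 0.0229]
eef_rot: [1.0, -0.026, 0.001, -0.0]
contact_force: [-0.2, -2.7, 6.9]
opening: 0.33
finger_force: 25.1
```

Emit:
send_rows(rows="0 0 -0.12 0;0 0 -0.24 0;0 0 -0.33 0;0 0 -0.33 0")

```text
clock: 35.73
tool_pos: [0.466, 0.3471, 0.1259]
eef_rot: [1.0, -0.025, 0.004, -0.003]
contact_force: [-0.1, -0.4, -1.4]
opening: 0.334
finger_force: 25.0
```

Emit:
send_rows(rows="0.122 0.703 -0.1 0;0.122 0.703 -0.1 0;0.122 0.703 -0.1 0;0.122 0.703 -0.1 0;0.122 0.703 -0.1 0;0.122 0.703 -0.1 0;0.122 0.703 -0.1 0")

```text
clock: 36.32
tool_pos: [0.4893, 0.1278, 0.1506]
eef_rot: [1.0, -0.029, 0.0, 0.001]
contact_force: [0.5, 0.1, -2.4]
opening: 0.332
finger_force: 25.0
```

Emit:
send_rows(rows="0.114 0.93 0 -0.008;0.114 0.93 0 -0.008;0.114 0.93 0 -0.008;0.114 0.93 0 -0.008;0.114 0.93 0 -0.008;0.114 0.93 0 -0.008;0.114 0.93 0 -0.008;0.114 0.93 0 -0.008")

```text
clock: 36.98
tool_pos: [0.5092, -0.1554, 0.1501]
eef_rot: [1.0, -0.005, 0.001, 0.003]
contact_force: [-0.3, 0.3, -2.3]
opening: 0.336
finger_force: 25.0
```

Emit:
send_rows(rows="-0.019 0.758 0 -0.012;-0.019 0.758 0 -0.012;-0.019 0.758 0 -0.012;-0.019 0.758 0 -0.012;-0.019 0.758 0 -0.012;-0.019 0.758 0 -0.012;-0.019 0.758 0 -0.012;-0.019 0.758 0 -0.012;-0.019 0.758 0 -0.012;-0.019 0.758 0 -0.012")

```text
clock: 37.82
tool_pos: [0.5044, -0.3719, 0.1499]
eef_rot: [0.999, 0.04, 0.0, -0.001]
contact_force: [-0.2, -0.2, -1.8]
opening: 0.332
finger_force: 25.0
```

Run:
```python
from plan import *
b=kt(-42,-78)
plan([(*b,20,4.4)])
```

```text
t 37.82 now [ 504.4 -371.9  149.9    4.5] F [-0.2 -0.2 -1.8] open 29.2 grip 25.0
[ 504.4 -377.5   20.     4.4] -> [-0.0016  0.0186  0.4331] 0.0004 rows 3.1
```

Emit:
send_rows(rows="-0.001 0.014 0 0;-0.001 0.014 0 0;-0.001 0.014 0.12 0;-0.001 0.014 0.24 0;-0.001 0.014 0.36 0;-0.001 0.014 0.42 0;-0.001 0.014 0.43 0;-0.001 0.014 0.43 0;-0.001 0.014 0.433 0;-0.001 0.014 0.433 0")

```text
clock: 38.65
tool_pos: [0.5038, -0.3796, 0.0208]
eef_rot: [0.999, 0.038, 0.001, 0.0]
contact_force: [0.2, -0.1, -1.2]
opening: 0.333
finger_force: 25.0
```

Emit:
send_rows(rows="0 0 0 0;0 0 0 0;0 0 0 0")

```text
clock: 38.9
tool_pos: [0.5034, -0.3796, 0.0208]
eef_rot: [0.999, 0.037, 0.0, 0.0]
contact_force: [0.5, 0.3, -1.9]
opening: 0.332
finger_force: 25.0
```

Emit:
send_rows(rows="0 0 0 0;0 0 0 0;0 0 0 0;0 0 -0.12 0;0 0 -0.24 0;0 0 -0.36 0;0 0 -0.433 0;0 0 -0.433 0;0 0 -0.433 0", jaw=0.05)

```text
clock: 39.65
tool_pos: [0.5039, -0.38, 0.1518]
eef_rot: [0.999, 0.037, 0.001, 0.001]
contact_force: [0.3, -0.8, -0.9]
opening: 0.473
finger_force: 0.0
```

Run:
```python
from plan import *
p,d=snap('top','top5.png');snap('side','side5.png')
C=cloud('top',d).reshape(-1,3)*1000
L=np.c_[(C[:,:2]-[537.7,-299.7]-[0,0])@R(ka),C[:,2]]
o=np.zeros((600,800,3),np.uint8)
o[:300,:558]=cv2.resize(cv2.imread('pics/top5.png')[130:280,195:474],(558,300))
o[300:,:375]=cv2.resize(cv2.imread('pics/side5.png')[120:350,190:477],(375,300)); cv2.imwrite('pics/v5.png',o)
plan([(440,-160,170,0),(398,45,170,0),(398,45,80,0),(480,45,80,0)])
```

```text
t 39.75 now [ 502.4 -378.9  149.3    4.3] F [-1.   0.2 -1.2] open 41.9 grip 0.0
[ 440. -160.  170.    0.] -> [-0.1526 -0.7433 -0.069 ] 0.012 rows 5.5
[398.  45. 170.   0.] -> [-0.14   -0.6833 -0.    ] -0.0 rows 5.0
[398.  45.  80.   0.] -> [0.  0.  0.3] -0.0 rows 2.2
[480.  45.  80.   0.] -> [ 0.2733  0.     -0.    ] -0.0 rows 2.0
```

View pics/v5.png

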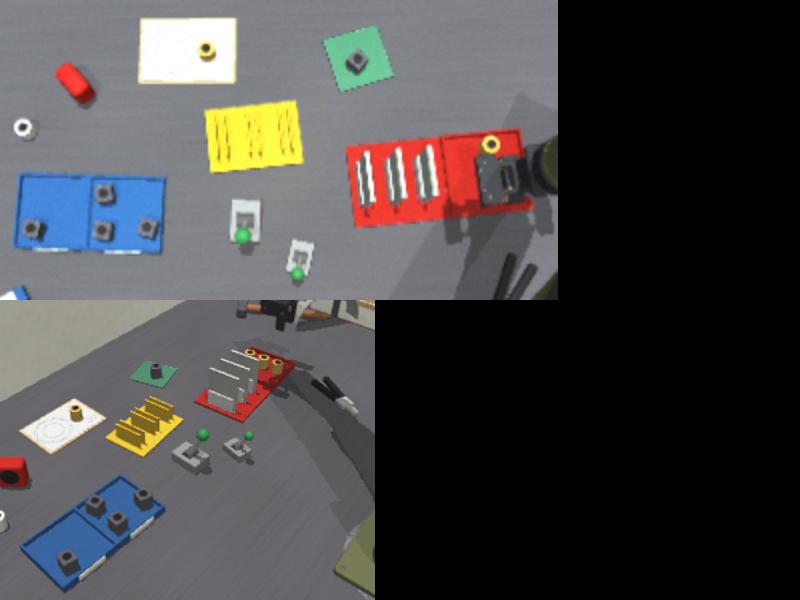

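The kit is complete: three bosses in the pan (side view, around (263,358)), three plates standing, and four blocks in the bin. Now the lever.

Emit:
send_rows(rows="-0.153 -0.743 -0.07 0.012;-0.153 -0.743 -0.07 0.012;-0.153 -0.743 -0.07 0.012;-0.153 -0.743 -0.07 0.012;-0.153 -0.743 -0.07 0.012;-0.153 -0.743 -0.07 0.012;-0.153 -0.743 -0.07 0.012;-0.153 -0.743 -0.07 0.012", jaw=1)

```text
clock: 40.42
tool_pos: [0.4399, -0.1594, 0.1704]
eef_rot: [1.0, 0.001, -0.001, -0.0]
contact_force: [0.6, -0.2, 1.0]
opening: 0.004
finger_force: 0.0
```

Emit:
send_rows(rows="-0.14 -0.683 0 0;-0.14 -0.683 0 0;-0.14 -0.683 0 0;-0.14 -0.683 0 0;-0.14 -0.683 0 0;-0.14 -0.683 0 0;-0.14 -0.683 0 0;-0.14 -0.683 0 0;-0.14 -0.683 0 0;-0.14 -0.683 0 0")

```text
clock: 41.25
tool_pos: [0.3993, 0.042, 0.171]
eef_rot: [1.0, -0.003, 0.0, 0.001]
contact_force: [-0.0, 0.1, -0.3]
opening: 0.004
finger_force: 0.0
```

Run:
```python
from plan import *
plan([(398,45,80,0),(480,45,80,0)])
```

```text
t 41.25 now [ 3.993e+02  4.200e+01  1.710e+02 -3.000e-01] F [-0.   0.1 -0.3] open 0.4 grip 0.0
[398.  45.  80.   0.] -> [-0.0043 -0.01    0.3034] -0.0008 rows 2.2
[480.  45.  80.   0.] -> [ 0.2733  0.     -0.    ] -0.0 rows 2.0
```

Descend behind the ball, then push in small steps.

Emit:
send_rows(rows="-0.005 -0.008 0 0;-0.005 -0.008 0.12 0;-0.005 -0.008 0.24 0;-0.005 -0.008 0.303 0;-0.005 -0.008 0.303 0;-0.005 -0.008 0.303 0")

```text
clock: 41.75
tool_pos: [0.3998, 0.0461, 0.0823]
eef_rot: [1.0, -0.001, -0.004, 0.001]
contact_force: [0.4, -0.4, 0.4]
opening: 0.005
finger_force: 0.0
```

Emit:
send_rows(rows="0.04 0 0 0;0.08 0 0 0;0.12 0 0 0;0.16 0 0 0;0.2 0 0 0;0.24 0 0 0;0.26 0 0 0;0.27 0 0 0;0.27 0 0 0;0.27 0 0 0")

```text
clock: 42.58
tool_pos: [0.4809, 0.0469, 0.0831]
eef_rot: [1.0, -0.0, -0.003, 0.0]
contact_force: [0.4, -0.1, 0.1]
opening: 0.004
finger_force: 0.0
```

Emit:
send_rows(rows="0.01 0 0 0;0.02 0 0 0;0.025 0 0 0;0.025 0 0 0")

```text
clock: 42.92
tool_pos: [0.4881, 0.0471, 0.0829]
eef_rot: [1.0, -0.0, -0.004, 0.0]
contact_force: [-1.5, 0.5, -0.9]
opening: 0.004
finger_force: 0.9
```

Run:
```python
from plan import *
plan([])
p,d=snap('side','side6.png');cv2.imwrite('pics/v6.png',cv2.resize(cv2.imread('pics/side6.png')[140:290,250:450],None,fx=3,fy=3))
```

```text
t 42.92 now [488.1  47.1  82.9  -0. ] F [-1.5  0.5 -0.9] open 0.4 grip 0.9
```

View pics/v6.png

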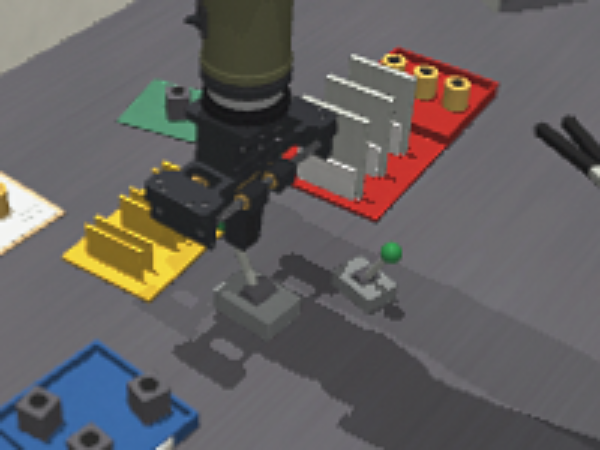

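The lever rod at (245,265) now leans away from the robot. I'll push on until the stop is felt.

Emit:
send_rows(rows="0.01 0 0 0;0.01 0 0 0;0.01 0 0 0;0.01 0 0 0")

```text
clock: 43.3
tool_pos: [0.4884, 0.047, 0.0828]
eef_rot: [1.0, -0.0, -0.006, 0.0]
contact_force: [-6.4, 0.8, 2.7]
opening: 0.004
finger_force: 3.1
```

Emit:
send_rows(rows="0.01 0 0 0;0.01 0 0 0;0.01 0 0 0;0.01 0 0 0")

```text
clock: 43.63
tool_pos: [0.4886, 0.047, 0.0827]
eef_rot: [1.0, 0.0, -0.009, 0.001]
contact_force: [-10.1, 0.7, 7.2]
opening: 0.005
finger_force: 5.3
```

Emit:
send_rows(rows="0.01 0 0 0;0.01 0 0 0;0.01 0 0 0;0.01 0 0 0")

```text
clock: 43.97
tool_pos: [0.4888, 0.047, 0.0826]
eef_rot: [1.0, 0.0, -0.012, 0.001]
contact_force: [-14.7, 1.4, 10.4]
opening: 0.003
finger_force: 7.5
```

The stop is reached: 15 N with no further motion. Back off, lift, and check.

Emit:
send_rows(rows="-0.05 0 0 0;-0.1 0 0 0;-0.18 0 0 0;-0.25 0 -0.05 0;-0.25 0 -0.15 0;-0.25 0 -0.3 0;-0.25 0 -0.4 0;-0.25 0 -0.4 0;-0.25 0 -0.4 0")

```text
clock: 44.72
tool_pos: [0.4255, 0.0476, 0.2052]
eef_rot: [1.0, -0.0, 0.0, -0.0]
contact_force: [-0.1, 0.1, -0.3]
opening: 0.007
finger_force: 0.0
```

Emit:
send_rows(rows="-0.05 0.7 0 0;-0.05 0.7 0 0;-0.05 0.7 0 0;-0.05 0.7 0 0;-0.05 0.7 0 0;-0.05 0.7 0 0;-0.05 0.7 0 0;-0.05 0.7 0 0")

```text
clock: 45.38
tool_pos: [0.408, -0.1622, 0.2027]
eef_rot: [1.0, -0.0, -0.004, -0.0]
contact_force: [0.0, 1.4, -0.5]
opening: 0.005
finger_force: 0.0
```

Run:
```python
from plan import *
plan([])
p,d=snap('side','side7.png');snap('top','top7.png')
A=cloud('side',d).reshape(-1,3)*1000
q=A[(abs(A[:,0]-480)<60)&(abs(A[:,1]-47)<40)&(A[:,2]>80)&(A[:,2]<120)];print('ball',len(q),q.mean(0).round(1))
o=np.zeros((600,800,3),np.uint8)
o[:300,:558]=cv2.resize(cv2.imread('pics/top7.png')[130:280,195:474],(558,300))
o[300:,:375]=cv2.resize(cv2.imread('pics/side7.png')[120:350,190:477],(375,300)); cv2.imwrite('pics/v7.png',o)
```

```text
t 45.38 now [ 408.  -162.2  202.7   -0. ] F [ 0.   1.4 -0.5] open 0.5 grip 0.0
ball 70 [507.   47.4  96.5]
```

View pics/v7.png

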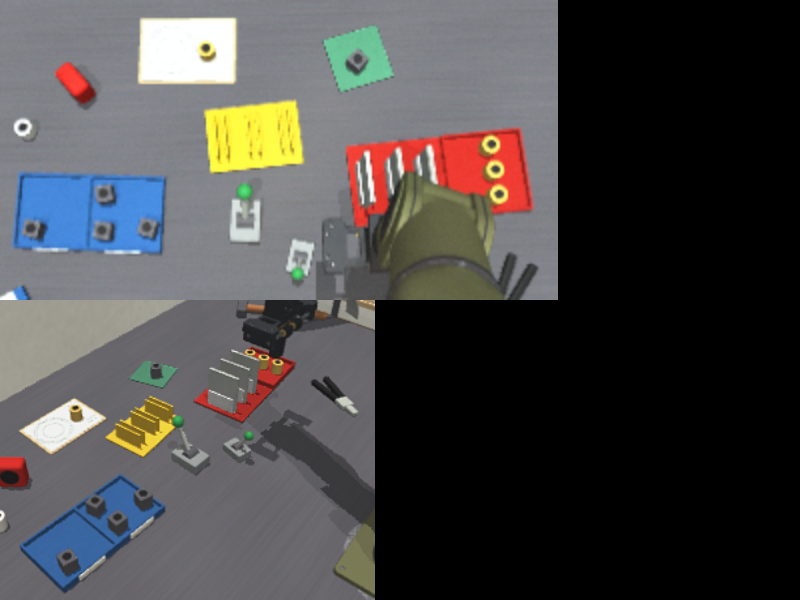

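The lever is fully over, with the ball at x = 507 mm (top view (245,190)). The kit and bin are still in order, so I'm handing in.

```bash
python3 -c "
from plant import finish_job
print(finish_job())"
```

```text
the job is handed in; nothing more can be done
None
```

The job is handed in at about 45 s of the 210 s: all three plates stand in the carrier slots, the three bosses are in the pan, the four blocks remain in the bin, and the larger kit-ready lever is thrown against its stop; no verdict was returned.

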